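# Pin the throwing bat to the potter's wheel

## Task

Lock the throwing bat to the potter's wheel with the drive pin from the wooden tool block: put the pin down through the bat's hole onto the wheel head and, pressing only lightly, work it round together with the bat until you feel it fall into one of the sockets hidden underneath. Then push it fully home so that its collar lies flat on the bat, and let go. Be gentle with the wheel, whose head is soft aluminium, and leave the other tools and pots where they are.

Things in the scene. Friction and masses are not known exactly. Their poses are not given: they have to be found in the camera images.
- wheel: Tabletop potter's wheel, fixed: grey housing, wooden deck 350 x 400 mm (top 99 mm above the table), round white splash pan (outer radius 174 mm, rim 155 mm up), in it the wheel head under the bat. Origin on the wheel's axis at table height, z up; its yaw tells nothing about the sockets. No part of it may be pressed or struck with more than 50 N by pin or fingers.
- wheel_axis (a point): Wheel's vertical axis at the bat's top face, 150 mm above the table. Below lies the fixed, switched-off aluminium wheel head (200 mm across, flat top at 138 mm), hidden by the bat. It has four equal, unseen sockets 90 degrees apart on a circle of radius 75 mm; any will do. The next one either way from the bat's hole is 10 to 80 degrees off at the start.
- bat (a joint): Turn of the bat about the wheel's axis, rad, counter-clockwise from above, range -2.2 to 2.2, starts within 0.3 of 0. The bat is a plain round board, 230 mm across, 12 mm thick, centred on a spigot, lying on the wheel head and free to turn (friction 0.12 N m, about 1.6 N at its hole).
- bat_hole (a point): Centre of the bat's only hole (14 mm wide, 75 mm from the axis) at the bat's top face; turns with the bat; x points outward, z up. Each socket below is 13.5 mm wide, 20 mm deep, with a sprung ball catch in its wall: the pin falls in freely about 8 mm, then needs a firm push of about 5 to 8 N to snap past the ball and go home.
- pin: Steel drive pin standing in a block hole: shank 12 mm wide, 28 mm long (last 3.5 mm tapers to 7 mm), flat round collar 30 mm wide, 4 mm thick, ringed round grip above it 18 mm wide, 34 mm tall. 50 to 90 g. Origin on its axis at the collar's underside, z up. Tip on the wheel head: collar 16 mm above the bat; home: collar on the bat. Only it has a broad flat steel collar.
- block: Dark wooden tool block, fixed, 190 x 70 mm and 40 mm tall, with three holes 58 mm apart along its long x axis, in which the pin and two other tools stand in any order. Origin under its centre.
- cutter: Bystander: clay hole cutter in the block, brass shank and pear-shaped light wooden handle 54 mm tall. Origin on its axis at the top face of the block.
- stamp: Bystander: small square terracotta stamp in the block, 24 mm wide, 26 mm tall. Origin on its axis at the top face of the block.
- loop_tool: Bystander: loop trimming tool about 120 mm long with a wooden handle, lying on the edge of the wheel's deck.
- bowl: Bystander: bisque bowl, 110 mm across, 50 mm tall.
- mug: Bystander: blue mug, 80 mm across, 90 mm tall.
- jar: Bystander: amber glass jar with a black cap, 66 mm across, 85 mm tall.
- rib: Bystander: flat wooden throwing rib, about 90 x 76 mm, 6 mm thick.
- dish: Bystander: shallow bisque dish, 120 mm across, 35 mm tall.

How it is judged:
On the way, in this order (a step that is already met when the one before it is completed fails the run):
1. the pin stands upright through the bat's hole with its tip resting on the wheel head (horizontal distance between pin and bat_hole below 0.004 m and z of pin in the frame of bat_hole between 0.012 and 0.019 m and angle between pin's own z axis and vertical below 0.2 rad), for 0.1 s.
2. the pin has gone fully home in a socket of the wheel head: collar down on the bat (horizontal distance between pin and bat_hole below 0.004 m and z of pin in the frame of bat_hole below 0.0025 m and angle between pin's own z axis and vertical below 0.12 rad), for 0.2 s.
At the end, for the whole second after the job is handed in: The pin stands in the bat's hole (within 4 mm, tilted less than 7 degrees) with its collar down on the bat (gap under 2.5 mm), which it can only do in a socket of the wheel head, and it is released and at rest (all of step 2 and linear speed of pin below 0.02 m/s and contact force between the fingers and pin below 0.1 N); the robot touches nothing.
It fails at once if the pin or the fingers press or strike the wheel (wheel head, bat, pan) with more than 50 N (contact force between any of pin, the fingers and wheel above 50 N).
It fails at once if another tool or pot is moved by more than 30 mm (distance of any of cutter, stamp, loop_tool, bowl, mug, jar, rib, dish from where it was at the start of the episode above 0.03 m).
It also fails if it takes over 61 s, if anything falls off the work surface, if the arm or the gripper's body presses on something with over 40 N, if the wrist force passes 120 N, or if a joint passes its speed limit or range.

## Robot

A 7-joint arm with a two-finger parallel gripper is mounted at the origin on the work surface. World frame = base frame: x ahead of the robot, y to its left, z up, the work surface at z = 0. Lengths are in m, angles in rad, forces in N, time in s.
With the tool pointing down it reaches from about 0.4 to 0.85 m from the base axis. Payload 4.5 kg.
Tool frame: the origin (TCP) lies between the finger pads; the fingertips stand 19 mm ahead of it and the grasp point (between the pads) is the TCP; z points along the fingers, y is the direction in which the jaws open and shut (so a half turn about z gives the same grasp; the last joint's range is limited). The gripper opens to 88 mm and grips with 3 to 60 N. Pads are 18 mm wide; open, the fingers measure 123 mm over their backs; the gripper's body (75 mm by 187 mm) begins 45 mm behind the grasp point.
Start: joints at [-1.258, 0.689, -0.195, 1.565, 0.157, 0.902, -0.215], TCP at [0.172, 0.601, 0.258] pointing down, gripper open.
Joint ranges: [-3.01, 3.01], [-0.46, 2.08], [-1.47, 1.51], [0.13, 2.56], [-1, 4.14], [0.04, 2.09], [-2.66, 2.66]. Speed limits (rad/s): [2.57, 2.57, 3.14, 3.14, 3.14, 3.14, 3.14].

## Interface

Orientations are given as a unit quaternion [x, y, z, w].
In Python, from plant import status, snapshot, finish_job, cut_out, tip_of gives the robot as it stands. The module is installed in compiled form; this text tells all that it offers.
- The arm moves only by the tool carry_out, never from a script. Its arguments are lists of equal length, an entry for each row: "linear": the shift along the world's x, y, z in m, a list of three; "roll": the turn about the world's z in rad. A call has 1 to 8 rows; each row is the pose to reach, as a shift and turn from the pose measured when the call began; what a row does not reach only later rows make up. A row lasts 1/12 s, in which the tool goes at most 41.7 mm and 7.16 degrees, less where a joint would pass 70% of its speed; a pose out of reach is approached as far as the arm can. A call with a gripper value outside its range is refused whole. "gripper" is the opening, from 0 (shut) to 1 (fully open), set as the call begins (left out, the last holds). The fingers move at their own pace and stop on an object; "grip_force" is the grip in N (left out, the last holds). Time passes only in rows, so rows that repeat a pose let the fingers close. It gives the time, the measured TCP pose, the force and the opening at its end, in the units of the state.
- status.get_state(): the state, without advancing time (a new reading comes with each control period).
- snapshot(name): name is "scene" or "top" or "wrist"; returns a dict with "img" (420x560x3 uint8, red, green, blue), "range_z" (420x560 float32, m along the optical axis (not along the pixel's ray), 0 where there is no reading), "fx", "fy", "cx", "cy" (pixels), "world_from_camera" (4x4, takes a point from camera to world coordinates). Camera axes: x right, y down, z forward; pixel columns grow to the right and rows downward; lengths in m; the calibration is good to about 2 mm. A picture is of the moment at which its call begins.
- finish_job(): hands the job in, once; it reports no verdict.
Trained networks look in a picture, given as the dict that the camera call returned (one of the last four; its "shot" number tells which), for a name from the list of things; names that differ only in an ending like _2 or _b are one class to them, and where a whole thing is asked for, a point or a joint stands for the part that bears it (a point fixed in the world has none). Each returns a list of dicts, best first, with "confidence" (0 to 1); they miss things now and then, are a little off and sometimes report something else, mostly with a low value. They report only what shows in the picture. A call takes as long as a camera call.
- cut_out(picture, query): "region" (420x560 bool, what is visible of it) and "pixel" ([column, row] in pixels, amid what is visible of it).
- tip_of(picture, query): "pixel" ([column, row] in pixels: a listed point, or the origin of a listed thing).
The state is a dict: "clock": time; "q": joint angles; "qd": joint speeds; "joint_torque": joint torques, N m; "tool_pos": TCP position; "eef_rot": TCP orientation; "contact_force": force on the tool from outside, world axes, zero at the start; "moment": the same for the moment, N m; "opening": opening from 0.0 (shut) to 1.0 (fully open).
Only numpy, scipy, OpenCV 4.12 (cv2) and the standard library are available. Lean on these libraries where they do the work, as an engineer would, in place of code of your own. Each camera call takes 0.05 s, during which the arm holds its last target.

## Working session

There is one attempt and no reset: what is moved stays moved. The work goes in short steps, Python scripts to look and compute and a tool call to move; the robot and the scene stay as the last step left them, time stands still between calls to the robot, and variables do not carry over. Pictures are saved under pics/ and viewed, and the job is handed in when it is done.

Besides the shell and the picture viewer there is one more tool, called by a JSON object that holds its "op" and its "data", one argument or row to a line. carry_out: Moves the arm, as the interface text tells. Its arguments: {"type":"object","properties":{"linear":{"type":"array"},"roll":{"type":"array"},"gripper":{"type":"number"},"grip_force":{"type":"number"}},"required":["linear","roll"]}

```bash
mkdir -p pics; cat > h.py <<'E'
import numpy as np, cv2
from plant import status, snapshot, finish_job, cut_out, tip_of
def save(p,n,marks=[]):
    im=cv2.cvtColor(p['img'],cv2.COLOR_RGB2BGR).copy()
    for m in marks: cv2.drawMarker(im,tuple(int(round(v)) for v in m),(0,0,255),0,12,1)
    cv2.imwrite('pics/'+n+'.png',im)
def at_z(p,px,z):
    T=np.array(p['world_from_camera']); d=T[:3,:3]@np.array([(px[0]-p['cx'])/p['fx'],(px[1]-p['cy'])/p['fy'],1.])
    o=T[:3,3]; return o+d*(z-o[2])/d[2]
def cloud(p):
    T=np.array(p['world_from_camera']); r=p['range_z']; v,u=np.mgrid[:420,:560]
    c=np.stack([(u-p['cx'])/p['fx']*r,(v-p['cy'])/p['fy']*r,r],-1)
    return c@T[:3,:3].T+T[:3,3]
def proj(p,X):
    T=np.linalg.inv(np.array(p['world_from_camera'])); c=T[:3,:3]@np.array(X)+T[:3,3]
    return (c[0]/c[2]*p['fx']+p['cx'],c[1]/c[2]*p['fy']+p['cy'])
E
python3 - <<'E'
from h import *
s=status.get_state(); print(s)
p=snapshot('top'); m=[]
C=cloud(p)
for q,z in [('pin',.044),('block',0),('cutter',.04),('stamp',.04),('bat_hole',.15),('wheel_axis',.15),('wheel',0)]:
    for d in tip_of(p,q)[:2]:
        print(q,d['confidence'],d['pixel'],at_z(p,d['pixel'],z)); m.append(d['pixel'])
for q in ['pin','loop_tool','bowl','mug','jar','rib','dish','cutter','stamp']:
    for d in cut_out(p,q)[:1]:
        P=C[d['region']]; print(q,d['confidence'],d['pixel'],np.median(P,0).round(3),np.percentile(P[:,2],98).round(3))
save(p,'top0'); save(p,'top0m',m)
save(snapshot('scene'),'scene0')
E
```

```text
{'clock': 0.0, 'q': array([-1.25816326,  0.68998889, -0.1944893 ,  1.56637293,  0.15733908,
        0.90250238, -0.21511617]), 'qd': array([ 1.24104126e-03,  6.93267592e-05, -1.10483771e-03, -3.57509867e-04,
       -1.77364932e-04,  1.73249395e-04, -2.93309235e-04]), 'joint_torque': array([-4.69780460e-06, -5.27564907e+01, -1.26705699e+00, -1.53427184e+01,
       -5.26790530e-02,  6.56915814e-03,  1.72799591e-04]), 'tool_pos': array([0.1719205 , 0.60025095, 0.25689863]), 'eef_rot': array([ 1.38927152e-01,  9.90302159e-01, -9.37888402e-04, -3.89288778e-05]), 'contact_force': array([-0.53842032,  0.09206936,  0.75997307]), 'moment': array([-0.04743087,  0.05038288,  0.08265921]), 'opening': 1.0019027222065955}
pin 0.46 [169.9, 207.9] [0.58947958 0.34282493 0.044     ]
block 0.64 [169.0, 227.2] [0.53468645 0.35605054 0.        ]
cutter 0.59 [167.2, 227.5] [0.5290759  0.35109465 0.04      ]
stamp 0.74 [127.5, 207.7] [0.59348144 0.47615852 0.04      ]
stamp 0.5 [159.4, 243.3] [0.48076563 0.37416777 0.04      ]
bat_hole 0.69 [309.8, 188.5] [ 0.62003714 -0.08520674  0.15      ]
wheel_axis 0.87 [325.1, 210.8] [ 0.55469638 -0.12671853  0.15      ]
wheel 0.63 [322.5, 218.6] [ 0.55240055 -0.13138516  0.        ]
wheel 0.24 [171.2, 225.6] [0.53966148 0.34913446 0.        ]
pin 0.61 [166.4, 206.0] [0.587 0.337 0.047] 0.081
loop_tool 0.18 [112.0, 268.0] [0.41  0.526 0.04 ] 0.093
bowl 0.74 [188.7, 161.0] [0.732 0.287 0.021] 0.052
mug 0.7 [111.9, 265.9] [0.408 0.525 0.037] 0.092
jar 0.95 [121.8, 204.8] [0.601 0.478 0.081] 0.089
rib 0.63 [440.6, 255.9] [ 0.427 -0.5    0.005] 0.012
dish 0.81 [444.8, 204.9] [ 0.588 -0.515  0.016] 0.036
cutter 0.63 [161.9, 225.3] [0.531 0.349 0.086] 0.098
stamp 0.44 [160.7, 244.2] [0.475 0.364 0.055] 0.07
```

View pics/top0.png

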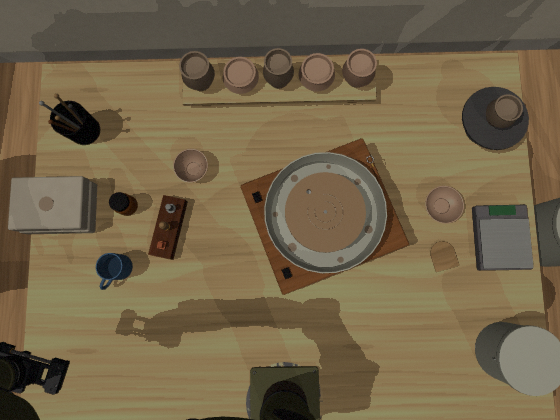

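View pics/scene0.png

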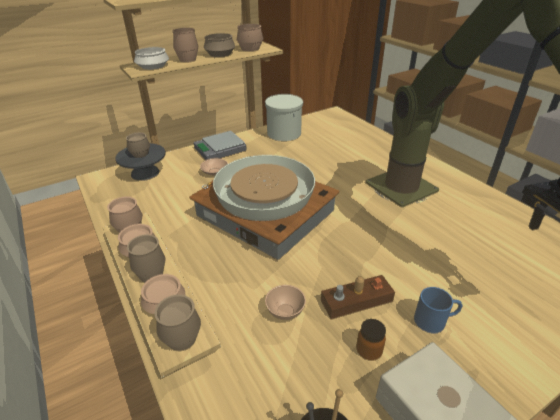

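The top view shows the block at the left, with the pin at (170,208), the cutter at (164,226) and the stamp at (162,244). The wheel is centred near (325,211). The jaws are already perpendicular to the block, so I'm moving over the pin.

{"op": "carry_out", "data": {
  "linear": [
    [0.034,-0.021,0],
    [0.068,-0.042,0],
    [0.102,-0.063,0],
    [0.136,-0.084,0],
    [0.17,-0.105,0],
    [0.204,-0.126,0],
    [0.238,-0.147,0],
    [0.272,-0.168,0]
  ],
  "roll": [0,0,0,0,0,0,0,0],
  "gripper": 0.8
}}

```text
clock: 1.57
tool_pos: [0.4456, 0.4316, 0.2579]
eef_rot: [0.139, 0.99, 0.0, 0.0]
contact_force: [-0.9, 0.4, -0.1]
opening: 0.799
```

{"op": "carry_out", "data": {
  "linear": [
    [0.034,-0.021,0],
    [0.068,-0.042,0],
    [0.1,-0.063,0],
    [0.115,-0.075,-0.02],
    [0.115,-0.075,-0.03],
    [0.115,-0.075,-0.03]
  ],
  "roll": [0,0,0,0,0,0]
}}

```text
clock: 2.07
tool_pos: [0.5602, 0.3542, 0.225]
eef_rot: [0.14, 0.99, -0.002, -0.002]
contact_force: [-1.0, -0.3, -0.5]
opening: 0.799
```

```bash
python3 - <<'E'
from h import *
s=status.get_state(); print(s['clock'],s['tool_pos'],s['eef_rot'],s['contact_force'],s['opening'])
p=snapshot('wrist'); C=cloud(p); print(np.array(p['world_from_camera']).round(3))
m=[]
for q,z in [('pin',.04),('cutter',.04),('stamp',.04)]:
    for d in tip_of(p,q)[:2]:
        print(q,d['confidence'],d['pixel'],at_z(p,d['pixel'],z)); m.append(d['pixel'])
    for d in cut_out(p,q)[:1]:
        P=C[d['region']]; print(q,d['confidence'],d['pixel'])
        if q=='pin':
            for a,b in [(.040,.050),(.07,.085)]:
                Q=P[(P[:,2]>a)&(P[:,2]<b)]; print(a,len(Q),Q.min(0),Q.max(0),Q.mean(0))
save(p,'w1',m)
E
```

```text
2.0667 [0.56016331 0.35422955 0.22502845] [ 0.14034958  0.99009872 -0.00184827 -0.00176419] [-1.0232386  -0.28348739 -0.50872416] 0.7994135147521212
[[ 0.278  0.924  0.261  0.493]
 [ 0.961 -0.266 -0.08   0.375]
 [-0.004  0.273 -0.962  0.352]
 [ 0.     0.     0.     1.   ]]
pin 0.58 [276.1, 217.6] [0.58968416 0.34309734 0.04      ]
pin 0.72 [275.1, 219.4]
0.04 289 [0.57433478 0.32775979 0.041197  ] [0.60188158 0.3565403  0.04990242] [0.58408199 0.34405054 0.04441672]
0.07 287 [0.57967017 0.33369684 0.07003091] [0.59687123 0.35068088 0.07996646] [0.5874789  0.34244573 0.07735886]
cutter 0.69 [271.0, 164.4] [0.53384837 0.35398349 0.04      ]
cutter 0.75 [270.0, 169.2]
stamp 0.92 [270.2, 100.2] [0.47452    0.37076463 0.04      ]
stamp 0.76 [267.5, 98.6]
```

View pics/w1.png

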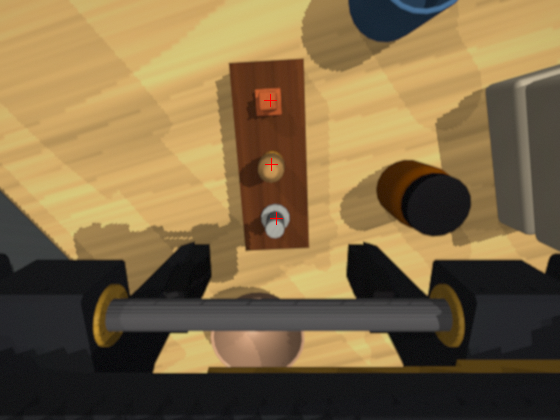

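The wrist view shows the pin at (276,218), with the cutter and stamp in line beyond it. Top and wrist agree on the pin at about (0.5885, 0.343). Next I descend.

{"op": "carry_out", "data": {
  "linear": [
    [0.0285,-0.011,-0.01],
    [0.0285,-0.011,-0.045],
    [0.0285,-0.011,-0.08],
    [0.0285,-0.011,-0.11],
    [0.0285,-0.011,-0.135],
    [0.0285,-0.011,-0.15],
    [0.0285,-0.011,-0.156],
    [0.0285,-0.011,-0.156]
  ],
  "roll": [0,0,0,0,0,0,0,0]
}}

```text
clock: 3.08
tool_pos: [0.5878, 0.3472, 0.0722]
eef_rot: [0.138, 0.99, 0.0, -0.0]
contact_force: [-0.8, 0.3, -0.7]
opening: 0.801
```

```bash
python3 - <<'E'
from h import *
s=status.get_state(); print(s['clock'],s['tool_pos'],s['eef_rot'],s['contact_force'],s['opening'])
p=snapshot('wrist'); save(p,'w2',[proj(p,s['tool_pos'])])
E
```

```text
3.0833 [0.58784341 0.34721983 0.07215945] [ 1.37618735e-01  9.90485190e-01  3.91835554e-04 -1.35079922e-04] [-0.7538044   0.28284395 -0.70791064] 0.8009778103802252
```

View pics/w2.png

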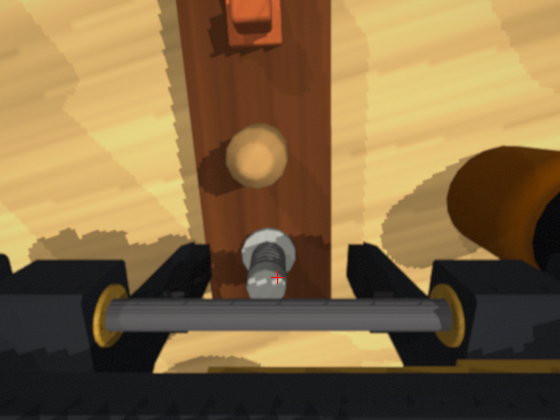

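The pin head is at (265,285), about 10 px left of the TCP mark at (277,278), so I'll trim y by -4 mm and then close.

{"op": "carry_out", "data": {
  "linear": [
    [0.0005,-0.004,-0.003],
    [0.0005,-0.004,-0.003],
    [0.0005,-0.004,-0.003]
  ],
  "roll": [0,0,0]
}}

```text
clock: 3.38
tool_pos: [0.5901, 0.3435, 0.0719]
eef_rot: [0.138, 0.99, 0.002, 0.002]
contact_force: [-0.5, 0.3, 0.4]
opening: 0.801
```

```bash
python3 - <<'E'
from h import *
s=status.get_state(); print(s['clock'],s['tool_pos'],s['eef_rot'],s['contact_force'],s['opening'])
p=snapshot('wrist'); save(p,'w3',[proj(p,s['tool_pos'])]); C=cloud(p)
for d in cut_out(p,'pin')[:1]:
    P=C[d['region']]; 
    for a,b in [(.040,.047),(.072,.085)]:
        Q=P[(P[:,2]>a)&(P[:,2]<b)]; print(a,len(Q),Q.min(0),Q.max(0),Q.mean(0))
E
```

```text
3.3833 [0.59012414 0.34351371 0.07193679] [0.1381134  0.99041352 0.00170892 0.00168393] [-0.48240162  0.32146867  0.38811141] 0.8010664428562747
0.04 8 [0.52000477 0.34228354 0.04002893] [0.52360347 0.36277427 0.0409813 ] [0.52160788 0.34829828 0.04038117]
0.072 94 [0.52050876 0.34400159 0.07200075] [0.54292702 0.36689836 0.08492876] [0.52452494 0.36038406 0.08048033]
```

View pics/w3.png

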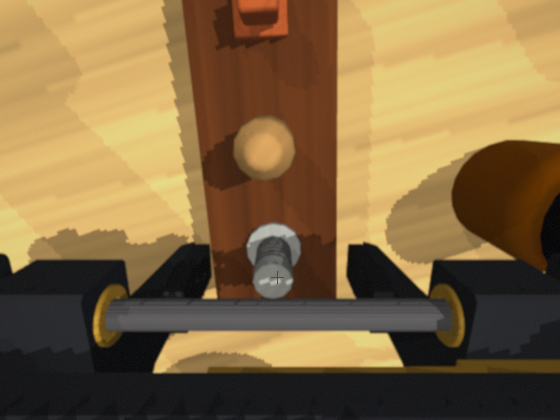

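The pin head at (275,280) is now centred under the TCP mark. I'll go down 3 mm more and grip.

{"op": "carry_out", "data": {
  "linear": [
    [-0.001,0,-0.003],
    [-0.001,0,-0.003]
  ],
  "roll": [0,0]
}}

```text
clock: 3.65
tool_pos: [0.5885, 0.3439, 0.0686]
eef_rot: [0.138, 0.99, 0.002, 0.001]
contact_force: [-0.5, 0.2, -0.8]
opening: 0.799
```

{"op": "carry_out", "data": {
  "linear": [
    [0,0,0],
    [0,0,0],
    [0,0,0],
    [0,0,0],
    [0,0,0],
    [0,0,0],
    [0,0,0],
    [0,0,0]
  ],
  "roll": [0,0,0,0,0,0,0,0],
  "gripper": 0.0,
  "grip_force": 35
}}

```text
clock: 4.32
tool_pos: [0.5884, 0.3436, 0.0686]
eef_rot: [0.138, 0.99, 0.001, 0.001]
contact_force: [-2.0, -5.2, 4.7]
opening: 0.215
```

{"op": "carry_out", "data": {
  "linear": [
    [0,0,0.01],
    [0,0,0.03],
    [0,0,0.06],
    [0,0,0.095],
    [0,0,0.13],
    [0,0,0.16],
    [0,0,0.17],
    [0,0,0.17]
  ],
  "roll": [0,0,0,0,0,0,0,0]
}}

```text
clock: 4.98
tool_pos: [0.5899, 0.3447, 0.2424]
eef_rot: [0.138, 0.99, 0.004, 0.004]
contact_force: [0.6, 0.6, -0.9]
opening: 0.189
```

```bash
python3 - <<'E'
from h import *
s=status.get_state(); print(s['clock'],s['tool_pos'],s['eef_rot'],s['contact_force'],s['opening'])
p=snapshot('wrist'); save(p,'w4',[proj(p,s['tool_pos'])])
p=snapshot('top');m=[]
for q,z in [('bat_hole',.15),('wheel_axis',.15)]:
    for d in tip_of(p,q)[:2]:
        print(q,d['confidence'],d['pixel'],at_z(p,d['pixel'],z)); m.append(d['pixel'])
im=cv2.cvtColor(p['img'],3 if 0 else cv2.COLOR_RGB2BGR)[140:280,240:420]
cv2.imwrite('pics/t4.png',cv2.resize(im,None,fx=4,fy=4,interpolation=cv2.INTER_CUBIC))
E
```

```text
4.9833 [0.5898708  0.34474754 0.2423983 ] [0.13792086 0.99042899 0.00378102 0.00373492] [ 0.55768658  0.62751165 -0.91837507] 0.18925422973139056
bat_hole 0.83 [308.9, 191.3] [ 0.6119447  -0.08240845  0.15      ]
wheel_axis 0.69 [191.5, 165.3] [0.6956577  0.25470365 0.15      ]
wheel_axis 0.65 [324.2, 213.5] [ 0.54701468 -0.12391425  0.15      ]
```

View pics/w4.png

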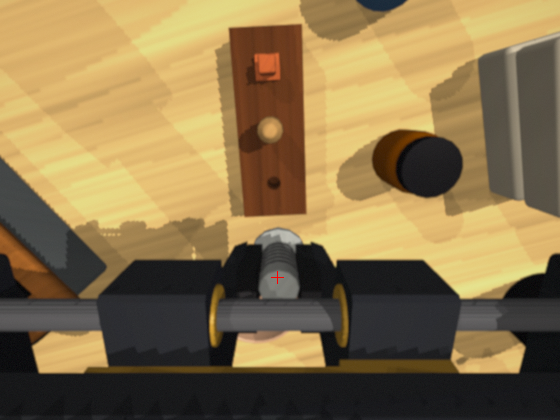

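View pics/t4.png

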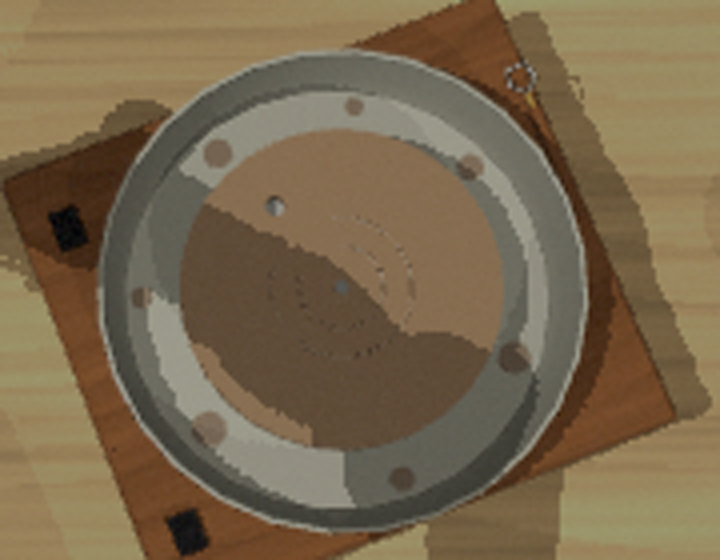

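The pin is held centrally, with the collar at (278,238), and the block hole is empty. In the enlarged top view the bat hole is at (275,206) and the spigot dot at (342,287). Those are 75 mm apart, as they should be. Moving across now.

{"op": "carry_out", "data": {
  "linear": [
    [0.0,-0.02,0],
    [0.003,-0.058,0],
    [0.006,-0.096,0],
    [0.008,-0.134,0],
    [0.01,-0.172,0],
    [0.012,-0.21,0],
    [0.014,-0.25,0],
    [0.016,-0.29,0]
  ],
  "roll": [0,0,0,0,0,0,0,0]
}}

```text
clock: 5.85
tool_pos: [0.602, 0.0508, 0.2341]
eef_rot: [0.137, 0.991, -0.001, -0.002]
contact_force: [0.6, -0.3, -1.2]
opening: 0.191
```

{"op": "carry_out", "data": {
  "linear": [
    [0.001,-0.04,0],
    [0.002,-0.08,0],
    [0.004,-0.11,0],
    [0.006,-0.13,0],
    [0.006,-0.135,0],
    [0.006,-0.135,0],
    [0.006,-0.135,0]
  ],
  "roll": [0,0,0,0,0,0,0]
}}

```text
clock: 6.43
tool_pos: [0.6075, -0.0821, 0.2331]
eef_rot: [0.137, 0.991, 0.0, -0.003]
contact_force: [0.6, 0.5, -0.4]
opening: 0.197
```

```bash
cat > look.py <<'E'
from h import *
import sys
s=status.get_state(); print(s['clock'],s['tool_pos'],s['eef_rot'],s['contact_force'],s['opening'])
p=snapshot('wrist'); t=s['tool_pos']
for q,z in [('bat_hole',.15),('wheel_axis',.15)]:
    for d in tip_of(p,q)[:2]:
        print(q,d['confidence'],d['pixel'],at_z(p,d['pixel'],z))
print('tcp below', proj(p,t), proj(p,[t[0],t[1],.15]), proj(p,[t[0],t[1],t[2]-.03]))
im=cv2.cvtColor(p['img'],cv2.COLOR_RGB2BGR)
cv2.imwrite('pics/%s.png'%sys.argv[1],im)
cv2.imwrite('pics/%sz.png'%sys.argv[1],cv2.resize(im[150:310,180:380],None,fx=3.7,fy=3.7,interpolation=cv2.INTER_CUBIC))
E
python3 look.py w5
```

```text
6.4333 [ 0.60747647 -0.08210369  0.23306044] [ 1.36546601e-01  9.90627887e-01  2.31624495e-04 -3.37078875e-03] [ 0.56481034  0.52172906 -0.3929763 ] 0.19673092477391863
bat_hole 0.56 [280.7, 227.0] [ 0.6131221  -0.08125956  0.15      ]
wheel_axis 0.64 [192.9, 162.5] [ 0.55207464 -0.12642265  0.15      ]
tcp below (np.float64(276.8353898906455), np.float64(276.80223294575796)) (np.float64(277.45731115562614), np.float64(220.1495169513735)) (np.float64(277.12740371471347), np.float64(250.2017978539082))
```

View pics/w5.png

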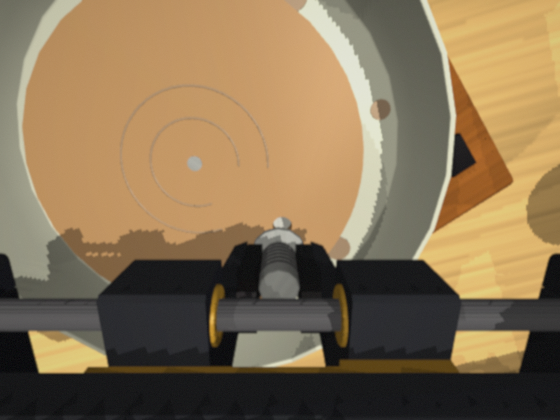

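View pics/w5z.png

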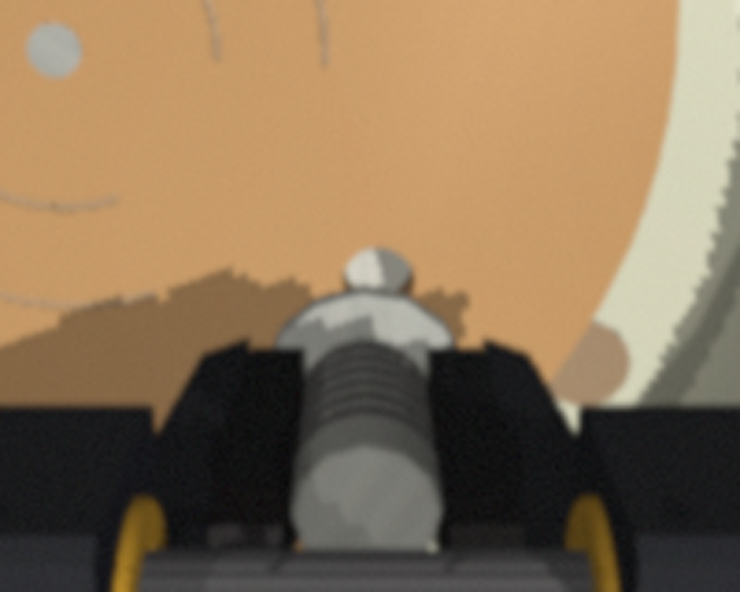

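The hole shows as a pale disc just above the collar, at enlarged (378,275), or image px ≈ (282,225). I'll fit both circles in the same picture to get the relative offset.

```bash
cat > rel.py <<'E'
from h import *
from scipy.optimize import fsolve
def circ(p,c,r,z):
    a=np.linspace(0,2*np.pi,181); 
    return np.array([proj(p,[c[0]+r*np.cos(t),c[1]+r*np.sin(t),z]) for t in a])
def fit(p,c0,r,z,toprow,col):
    f=lambda c:(lambda P:[P[:,1].min()-toprow,(P[:,0].min()+P[:,0].max())/2-col])(circ(p,c,r,z))
    return fsolve(f,c0)
def run(p,t,hole,collar,up=.0246):
    h=fit(p,t[:2],.007,.15,*hole); k=fit(p,t[:2],.015,t[2]-up,*collar)
    P=circ(p,h,.007,.15);print('hole',h,np.ptp(P,axis=0)); P=circ(p,k,.015,t[2]-up);print('collar',k,np.ptp(P,axis=0),'tcp',t,'shift',h-k)
E
python3 - <<'E'
from rel import *
s=status.get_state(); p=snapshot('wrist'); print(s['tool_pos'],p['fx'])
z=lambda c,r:(150+(r+.5)/3.7-.5,180+(c+.5)/3.7-.5)
run(p,s['tool_pos'],z(378,248),z(366,292))
E
```

```text
[ 0.60794108 -0.08126155  0.23386973] 308.30810326062414
hole [ 0.61336106 -0.07949811] [19.31514139 18.26131262]
collar [ 0.60854871 -0.08059838] [55.99009856 51.52051215] tcp [ 0.60794108 -0.08126155  0.23386973] shift [0.00481235 0.00110028]
```

{"op": "carry_out", "data": {
  "linear": [
    [0.0045,0.0008,0],
    [0.0045,0.0008,-0.01],
    [0.0045,0.0008,-0.018],
    [0.0045,0.0008,-0.02],
    [0.0045,0.0008,-0.02]
  ],
  "roll": [0,0,0,0,0]
}}

```text
clock: 7.05
tool_pos: [0.6116, -0.0809, 0.2125]
eef_rot: [0.136, 0.991, -0.0, -0.004]
contact_force: [-0.2, -0.1, -0.6]
opening: 0.193
```

```bash
python3 look.py w6
```

```text
7.05 [ 0.61155263 -0.08086165  0.21253101] [ 1.35572255e-01  9.90759566e-01 -2.96567947e-04 -3.94426747e-03] [-0.21056641 -0.06071652 -0.56738983] 0.19275590927982025
bat_hole 0.73 [277.0, 228.7] [ 0.61056933 -0.08091405  0.15      ]
wheel_axis 0.63 [178.1, 164.1] [ 0.55355313 -0.12830541  0.15      ]
tcp below (np.float64(276.8644306967015), np.float64(276.7836361498989)) (np.float64(277.48259630277033), np.float64(230.0463982077073)) (np.float64(277.21556297007226), np.float64(250.23581069892714))
```

View pics/w6z.png

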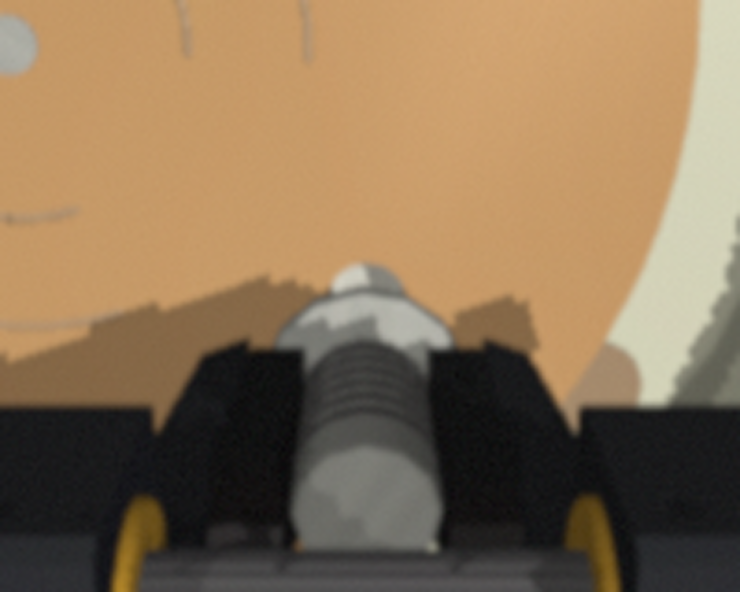

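```bash
python3 - <<'E'
from rel import *
s=status.get_state(); p=snapshot('wrist'); print(s['tool_pos'],s['clock'])
z=lambda c,r:(150+(r+.5)/3.7-.5,180+(c+.5)/3.7-.5)
run(p,s['tool_pos'],z(367,264),z(366,292))
im=cv2.cvtColor(p['img'],cv2.COLOR_RGB2BGR)
cv2.imwrite('pics/w6zz.png',cv2.resize(im[205:255,240:320],None,fx=10,fy=10,interpolation=cv2.INTER_CUBIC))
E
```

```text
[ 0.61253301 -0.08103497  0.21397874] 7.2
hole [ 0.61416295 -0.08046915] [21.21708228 19.96033199]
collar [ 0.61316311 -0.08036057] [55.98137337 51.50379718] tcp [ 0.61253301 -0.08103497  0.21397874] shift [ 0.00099983 -0.00010858]
```

View pics/w6zz.png

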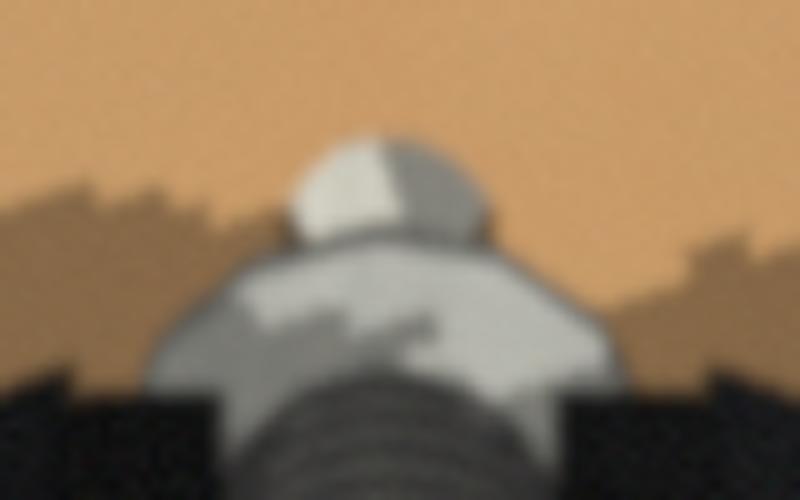

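Laterally aligned, both centred at column ≈390 enlarged, with about 1 mm to go in x. I'm descending gently.

{"op": "carry_out", "data": {
  "linear": [
    [0.0008,0.0,-0.002],
    [0.0008,0.0,-0.004],
    [0.0008,0.0,-0.006],
    [0.0008,0.0,-0.006]
  ],
  "roll": [0,0,0,0]
}}

```text
clock: 7.58
tool_pos: [0.6131, -0.081, 0.2077]
eef_rot: [0.136, 0.991, -0.0, -0.003]
contact_force: [0.3, -1.3, -0.2]
opening: 0.193
```

{"op": "carry_out", "data": {
  "linear": [
    [0,0,-0.001],
    [0,0,-0.002],
    [0,0,-0.003],
    [0,0,-0.003]
  ],
  "roll": [0,0,0,0]
}}

```text
clock: 7.92
tool_pos: [0.613, -0.081, 0.2045]
eef_rot: [0.136, 0.991, -0.0, -0.003]
contact_force: [0.5, -0.5, -0.6]
opening: 0.196
```

{"op": "carry_out", "data": {
  "linear": [
    [0,0,-0.001],
    [0,0,-0.002],
    [0,0,-0.003],
    [0,0,-0.003]
  ],
  "roll": [0,0,0,0]
}}

```text
clock: 8.25
tool_pos: [0.6128, -0.081, 0.2012]
eef_rot: [0.136, 0.991, -0.0, -0.003]
contact_force: [0.1, 0.7, -0.9]
opening: 0.191
```

{"op": "carry_out", "data": {
  "linear": [
    [0,0,-0.001],
    [0,0,-0.002],
    [0,0,-0.003],
    [0,0,-0.003]
  ],
  "roll": [0,0,0,0]
}}

```text
clock: 8.58
tool_pos: [0.6127, -0.081, 0.198]
eef_rot: [0.136, 0.991, -0.0, -0.003]
contact_force: [-1.1, 0.8, -1.3]
opening: 0.185
```

The tip is well below the bat's top face with no force, so it's in the hole. I'll go on to the wheel head in small steps.

{"op": "carry_out", "data": {
  "linear": [
    [0,0,-0.001],
    [0,0,-0.002],
    [0,0,-0.002]
  ],
  "roll": [0,0,0]
}}

```text
clock: 8.83
tool_pos: [0.6127, -0.081, 0.1957]
eef_rot: [0.136, 0.991, -0.0, -0.003]
contact_force: [0.2, -0.4, -0.9]
opening: 0.192
```

{"op": "carry_out", "data": {
  "linear": [
    [0,0,-0.001],
    [0,0,-0.0015],
    [0,0,-0.0015]
  ],
  "roll": [0,0,0]
}}

```text
clock: 9.08
tool_pos: [0.6129, -0.0811, 0.1946]
eef_rot: [0.136, 0.991, -0.0, -0.003]
contact_force: [-0.8, 0.7, 2.3]
opening: 0.191
```

Contact at TCP z ≈ 0.1946, as predicted (0.1946). Now to confirm and hold lightly.

{"op": "carry_out", "data": {
  "linear": [
    [0,0,-0.001],
    [0,0,-0.001],
    [0,0,-0.001]
  ],
  "roll": [0,0,0]
}}

```text
clock: 9.33
tool_pos: [0.6132, -0.0811, 0.1945]
eef_rot: [0.136, 0.991, -0.0, -0.003]
contact_force: [-1.1, -0.7, 6.1]
opening: 0.195
```

```bash
python3 look.py w7; python3 - <<'E'
from h import *
for i in range(3):
    p=snapshot('top' if i<2 else 'scene'); s=status.get_state(); print(s['tool_pos'],s['contact_force'])
im=cv2.cvtColor(p['img'],cv2.COLOR_RGB2BGR)[130:260,170:340]
cv2.imwrite('pics/s7.png',cv2.resize(im,None,fx=4,fy=4,interpolation=cv2.INTER_CUBIC))
E
```

```text
9.3333 [ 0.61316136 -0.08106267  0.19447509] [ 1.35821468e-01  9.90729877e-01 -2.41269681e-04 -2.60405075e-03] [-1.13031434 -0.67927825  6.09296853] 0.19466707010594178
bat_hole 0.82 [276.3, 238.0] [ 0.61161966 -0.08125055  0.15      ]
wheel_axis 0.66 [170.3, 163.5] [ 0.55296874 -0.12614485  0.15      ]
tcp below (np.float64(276.84987165272474), np.float64(276.8157858717483)) (np.float64(277.3012167764905), np.float64(240.2437568671425)) (np.float64(277.1792279783861), np.float64(250.1283831267247))
[ 0.61316703 -0.08109843  0.1944651 ] [-2.14014133  0.75847914  6.46361305]
[ 0.61313599 -0.0810409   0.19447066] [-1.69106857 -0.40438643  4.74953944]
[ 0.61314757 -0.08107632  0.19446494] [-1.07313666 -0.0963982   5.73435333]
```

View pics/w7z.png

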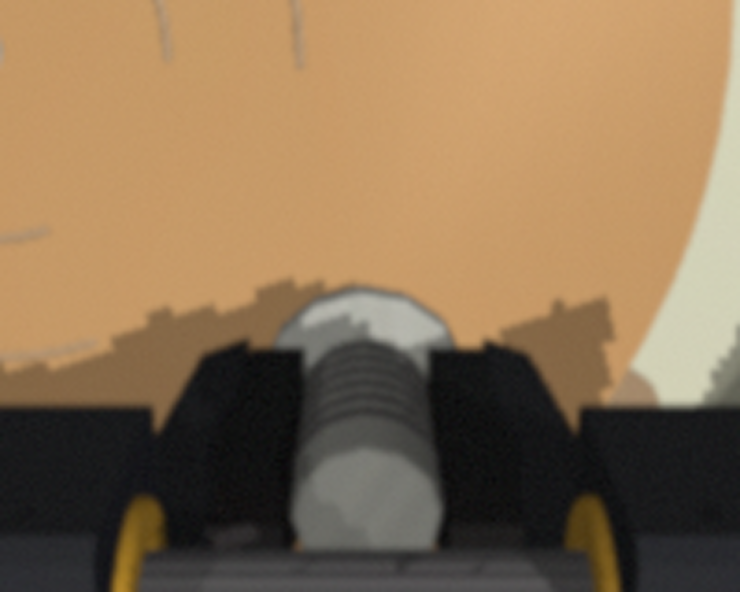

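View pics/s7.png

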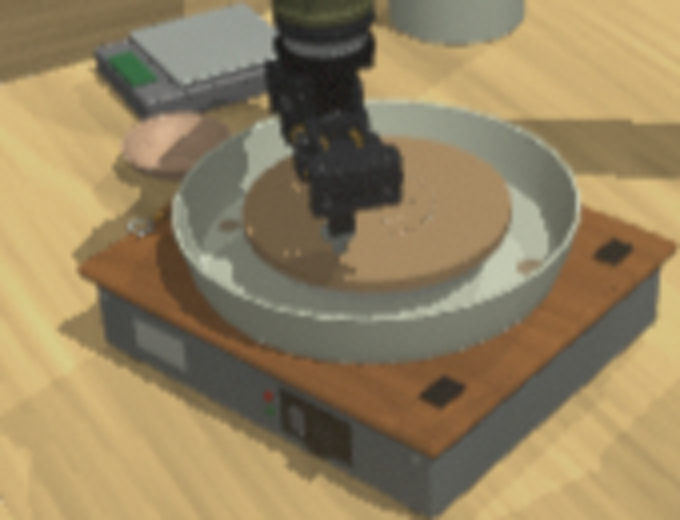

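The wrist view shows the collar sitting low at enlarged (365,320). The pin is in the hole with its tip on the head, pressing about 6 N, and r is 75 mm from the axis (0.553,-0.1265). Now to work it round clockwise along the arc.

```bash
cat > arc.py <<'E'
from h import *
import sys
A=np.array([.553,-.1265]); st=float(sys.argv[1]); n=8
s=status.get_state(); t=s['tool_pos']; d=t[:2]-A
th=np.arctan2(d[1],d[0]); print('t',s['clock'],'z',t[2],'r',np.hypot(*d),'th',np.degrees(th),s['contact_force'])
R=.0753
print([[round(float(v),4) for v in A+R*np.array([np.cos(th+np.radians(st*k)),np.sin(th+np.radians(st*k))])-t[:2]] for k in range(1,n+1)])
E
python3 arc.py -1.5
```

```text
t 9.6333 z 0.19446493785739383 r 0.07537267937341775 th 37.0602429881158 [-1.07313666 -0.0963982   5.73435333]
[[0.0011, -0.0016], [0.0022, -0.0033], [0.0033, -0.0049], [0.0044, -0.0066], [0.0054, -0.0083], [0.0063, -0.01], [0.0072, -0.0118], [0.0081, -0.0135]]
```

{"op": "carry_out", "data": {
  "linear": [
    [0.0011,-0.0016,-0.001],
    [0.0022,-0.0033,-0.001],
    [0.0033,-0.0049,-0.001],
    [0.0044,-0.0066,-0.001],
    [0.0054,-0.0083,-0.001],
    [0.0063,-0.01,-0.001],
    [0.0072,-0.0118,-0.001],
    [0.0081,-0.0135,-0.001]
  ],
  "roll": [0,0,0,0,0,0,0,0]
}}

```text
clock: 10.3
tool_pos: [0.6204, -0.0913, 0.1943]
eef_rot: [0.135, 0.991, 0.002, -0.004]
contact_force: [-4.5, 3.9, 9.6]
opening: 0.191
```

```bash
python3 arc.py -1.5
```

```text
t 10.3 z 0.19428231886256986 r 0.07605549832483652 th 27.60742701984923 [-4.49759208  3.91177081  9.55243549]
[[0.0002, -0.0021], [0.0011, -0.0039], [0.0019, -0.0057], [0.0026, -0.0075], [0.0033, -0.0094], [0.004, -0.0112], [0.0046, -0.0131], [0.0051, -0.015]]
```

{"op": "carry_out", "data": {
  "linear": [
    [0.0007,-0.003,-0.0005],
    [0.0013,-0.0052,-0.0005],
    [0.0022,-0.0075,-0.0005],
    [0.003,-0.01,-0.0005],
    [0.004,-0.0125,-0.0005],
    [0.0046,-0.015,-0.0005],
    [0.0052,-0.0175,-0.0005],
    [0.0056,-0.02,-0.0005]
  ],
  "roll": [0,0,0,0,0,0,0,0]
}}

```text
clock: 10.97
tool_pos: [0.626, -0.1081, 0.1944]
eef_rot: [0.134, 0.991, 0.004, -0.004]
contact_force: [-1.8, 4.7, 5.4]
opening: 0.192
```

```bash
python3 arc.py -2
```

```text
t 10.9667 z 0.19441447207744675 r 0.07529302898286304 th 14.181178864378063 [-1.8291327   4.68214827  5.38176724]
[[0.0006, -0.0026], [0.0011, -0.0051], [0.0015, -0.0077], [0.0019, -0.0103], [0.0021, -0.013], [0.0022, -0.0156], [0.0023, -0.0182], [0.0023, -0.0208]]
```

{"op": "carry_out", "data": {
  "linear": [
    [0.0006,-0.0035,-0.0007],
    [0.0011,-0.006,-0.0007],
    [0.0015,-0.0085,-0.0007],
    [0.0019,-0.011,-0.0007],
    [0.0021,-0.0135,-0.0007],
    [0.0022,-0.016,-0.0007],
    [0.0023,-0.0185,-0.0007],
    [0.0023,-0.021,-0.0007]
  ],
  "roll": [0,0,0,0,0,0,0,0]
}}

```text
clock: 11.63
tool_pos: [0.6286, -0.1257, 0.1945]
eef_rot: [0.133, 0.991, 0.006, -0.004]
contact_force: [-2.0, 5.0, 4.8]
opening: 0.194
```

```bash
python3 arc.py -2
```

```text
t 11.6333 z 0.194451689055584 r 0.0756380680253494 th 0.5989878908675278 [-2.02228923  4.95338544  4.77687145]
[[-0.0004, -0.0026], [-0.0005, -0.0053], [-0.0007, -0.0079], [-0.001, -0.0105], [-0.0013, -0.0131], [-0.0018, -0.0157], [-0.0024, -0.0182], [-0.003, -0.0208]]
```

{"op": "carry_out", "data": {
  "linear": [
    [-0.0004,-0.0035,-0.0008],
    [-0.0005,-0.006,-0.0008],
    [-0.0007,-0.0085,-0.0008],
    [-0.001,-0.011,-0.0008],
    [-0.0013,-0.0135,-0.0008],
    [-0.0018,-0.016,-0.0008],
    [-0.0024,-0.0185,-0.0008],
    [-0.003,-0.021,-0.0008]
  ],
  "roll": [0,0,0,0,0,0,0,0]
}}

```text
clock: 12.3
tool_pos: [0.6265, -0.1436, 0.1944]
eef_rot: [0.132, 0.991, 0.008, -0.003]
contact_force: [-0.9, 5.1, 4.6]
opening: 0.193
```

```bash
python3 arc.py -2
```

```text
t 12.3 z 0.1944163191769482 r 0.07547506320015676 th -13.08553055244097 [-0.94571355  5.12414655  4.62179677]
[[-0.0008, -0.0025], [-0.0015, -0.005], [-0.0024, -0.0075], [-0.0033, -0.01], [-0.0042, -0.0124], [-0.0053, -0.0148], [-0.0065, -0.0172], [-0.0077, -0.0195]]
```

{"op": "carry_out", "data": {
  "linear": [
    [-0.0008,-0.0033,-0.0008],
    [-0.0015,-0.0058,-0.0008],
    [-0.0024,-0.0083,-0.0008],
    [-0.0033,-0.0108,-0.0008],
    [-0.0044,-0.0132,-0.0008],
    [-0.0055,-0.0155,-0.0008],
    [-0.0067,-0.018,-0.0008],
    [-0.008,-0.02,-0.0008]
  ],
  "roll": [0,0,0,0,0,0,0,0]
}}

```text
clock: 12.97
tool_pos: [0.6197, -0.1608, 0.1935]
eef_rot: [0.131, 0.991, 0.011, -0.002]
contact_force: [3.4, 8.9, -0.4]
opening: 0.191
```

```bash
python3 arc.py -2
```

```text
t 12.9667 z 0.19349443826783516 r 0.07503481997819587 th -27.18862044846479 [ 3.37824773  8.93232565 -0.40545413]
[[-0.001, -0.0024], [-0.0023, -0.0047], [-0.0037, -0.0069], [-0.0052, -0.0091], [-0.0068, -0.0112], [-0.0084, -0.0133], [-0.0101, -0.0153], [-0.0118, -0.0173]]
```

The vertical force fell to zero, z dropped about 1 mm and the sideways force rose, so the tip has entered a socket. I'll relax sideways and lower gently.

{"op": "carry_out", "data": {
  "linear": [
    [0,0,-0.001],
    [0,0,-0.002],
    [0,0,-0.003],
    [0,0,-0.003]
  ],
  "roll": [0,0,0,0]
}}

```text
clock: 13.3
tool_pos: [0.6212, -0.1596, 0.1918]
eef_rot: [0.131, 0.991, 0.012, -0.001]
contact_force: [0.0, 5.7, 8.1]
opening: 0.191
```

{"op": "carry_out", "data": {
  "linear": [
    [0.0003,0.001,-0.0005],
    [0.0003,0.0012,-0.001],
    [0.0003,0.0015,-0.0015],
    [0.0003,0.0015,-0.0015]
  ],
  "roll": [0,0,0,0]
}}

```text
clock: 13.63
tool_pos: [0.6218, -0.1587, 0.1912]
eef_rot: [0.131, 0.991, 0.011, -0.0]
contact_force: [-0.3, 2.7, 8.6]
opening: 0.191
```

```bash
python3 arc.py 1; python3 look.py w8
```

```text
t 13.6333 z 0.19116238995894805 r 0.07592370561380535 th -25.08036736740908 [-0.27789236  2.73163644  8.58445718]
[[-0.0, 0.0015], [0.0005, 0.0027], [0.001, 0.0039], [0.0015, 0.0051], [0.002, 0.0063], [0.0024, 0.0076], [0.0028, 0.0088], [0.0032, 0.0101]]
13.6333 [ 0.62176517 -0.15868323  0.19116239] [ 1.31349668e-01  9.91272879e-01  1.11944004e-02 -1.70966341e-04] [-0.27789236  2.73163644  8.58445718] 0.19061533298464914
bat_hole 0.74 [276.8, 237.5] [ 0.61905977 -0.1572698   0.15      ]
wheel_axis 0.77 [304.3, 109.5] [ 0.55385639 -0.12469751  0.15      ]
tcp below (np.float64(276.90641696888565), np.float64(276.80370500980047)) (np.float64(275.6829728235512), np.float64(242.25184389494817)) (np.float64(275.95852535071805), np.float64(250.0338523215877))
```

View pics/w8.png

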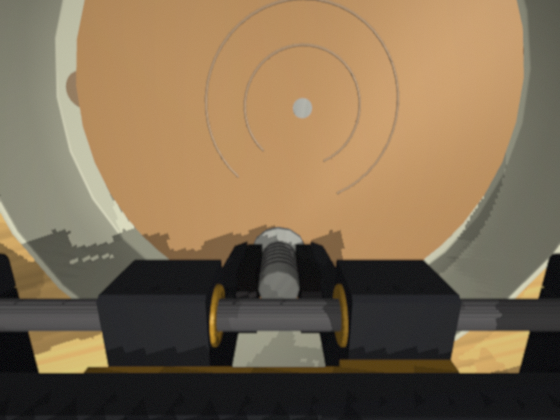

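The tip is about 3.3 mm into the socket and leaning on its wall. The tool is tilted about 0.02 rad from the drag. I'll ease it in +y, against the tilt, while pressing lightly.

{"op": "carry_out", "data": {
  "linear": [
    [0,0.001,0],
    [0,0.002,0],
    [0,0.0025,-0.0005],
    [0,0.0025,-0.001],
    [0,0.0025,-0.0015]
  ],
  "roll": [0,0,0,0,0]
}}

```text
clock: 14.2
tool_pos: [0.6213, -0.1573, 0.1892]
eef_rot: [0.132, 0.991, 0.01, -0.001]
contact_force: [-0.6, -0.2, -0.1]
opening: 0.192
```

It dropped further, to z 0.1892, with the force gone. Next it falls towards the ball catch, expected near z ≈ 0.1865.

{"op": "carry_out", "data": {
  "linear": [
    [0,0.0005,-0.001],
    [0,0.0005,-0.0015],
    [0,0.0005,-0.002],
    [0,0.0005,-0.002]
  ],
  "roll": [0,0,0,0]
}}

```text
clock: 14.53
tool_pos: [0.6211, -0.1572, 0.1868]
eef_rot: [0.132, 0.991, 0.01, -0.001]
contact_force: [2.2, 0.3, -0.6]
opening: 0.193
```

{"op": "carry_out", "data": {
  "linear": [
    [0,0,-0.001],
    [0,0,-0.0015],
    [0,0,-0.002],
    [0,0,-0.002]
  ],
  "roll": [0,0,0,0]
}}

```text
clock: 14.87
tool_pos: [0.6212, -0.1571, 0.1851]
eef_rot: [0.132, 0.991, 0.01, -0.001]
contact_force: [-0.8, 1.2, 4.6]
opening: 0.19
```

Ball catch reached, at fz 4.6 N. Now the firm push.

{"op": "carry_out", "data": {
  "linear": [
    [0,0,-0.001],
    [0,0,-0.0015],
    [0,0,-0.002],
    [0,0,-0.0025],
    [0,0,-0.0025]
  ],
  "roll": [0,0,0,0,0]
}}

```text
clock: 15.28
tool_pos: [0.6212, -0.1569, 0.183]
eef_rot: [0.132, 0.991, 0.01, -0.001]
contact_force: [-1.0, 1.2, 3.9]
opening: 0.189
```

{"op": "carry_out", "data": {
  "linear": [
    [0,0,-0.001],
    [0,0,-0.0015],
    [0,0,-0.002],
    [0,0,-0.0025],
    [0,0,-0.0025]
  ],
  "roll": [0,0,0,0,0]
}}

```text
clock: 15.7
tool_pos: [0.6211, -0.1567, 0.1803]
eef_rot: [0.132, 0.991, 0.01, -0.001]
contact_force: [-0.5, 1.6, 1.3]
opening: 0.192
```

{"op": "carry_out", "data": {
  "linear": [
    [0,0,-0.001],
    [0,0,-0.0015],
    [0,0,-0.002],
    [0,0,-0.002]
  ],
  "roll": [0,0,0,0]
}}

```text
clock: 16.03
tool_pos: [0.621, -0.1567, 0.1788]
eef_rot: [0.132, 0.991, 0.01, -0.001]
contact_force: [-1.9, 0.6, 8.2]
opening: 0.194
```

{"op": "carry_out", "data": {
  "linear": [
    [0,0,-0.001],
    [0,0,-0.0015],
    [0,0,-0.0015]
  ],
  "roll": [0,0,0]
}}

```text
clock: 16.28
tool_pos: [0.6211, -0.1566, 0.1787]
eef_rot: [0.132, 0.991, 0.01, -0.001]
contact_force: [-3.1, 1.5, 13.1]
opening: 0.197
```

Bottomed at z 0.1787 against 0.1785 expected, a 16 mm total drop, so the collar is down. I'll open partway and retreat straight up.

{"op": "carry_out", "data": {
  "linear": [
    [0,0,0],
    [0,0,0],
    [0,0,0],
    [0,0,0],
    [0,0,0],
    [0,0,0]
  ],
  "roll": [0,0,0,0,0,0],
  "gripper": 0.6
}}

```text
clock: 16.78
tool_pos: [0.6209, -0.1567, 0.1782]
eef_rot: [0.132, 0.991, 0.01, -0.001]
contact_force: [0.5, 0.1, 0.7]
opening: 0.592
```

```bash
python3 look.py w9
```

```text
16.7833 [ 0.62091106 -0.15672599  0.17823298] [ 1.31751057e-01  9.91229938e-01  1.02093549e-02 -7.98953189e-04] [0.4989681  0.06017783 0.66253941] 0.5924148671458066
wheel_axis 0.77 [301.6, 110.3] [ 0.55301239 -0.12544107  0.15      ]
tcp below (np.float64(276.87509170330776), np.float64(276.78219597451925)) (np.float64(276.0882642921884), np.float64(251.38589268444213)) (np.float64(276.0473653553667), np.float64(250.0658042011387))
```

View pics/w9z.png

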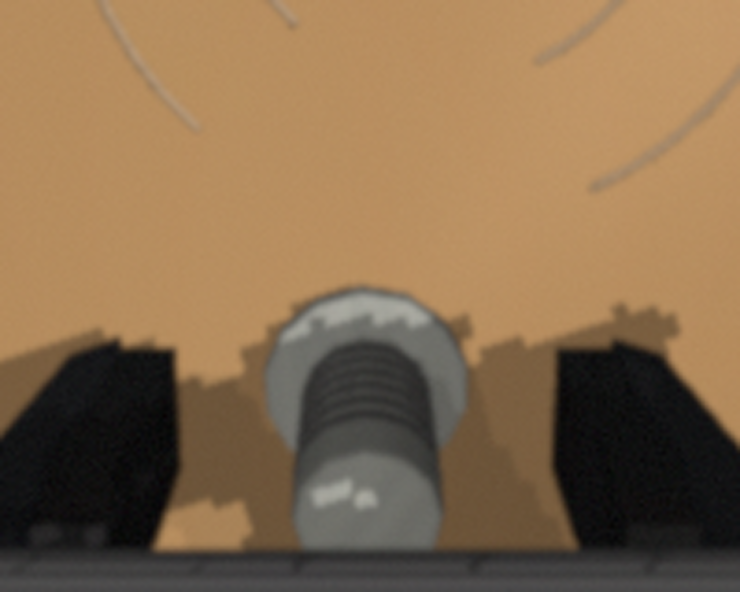

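The collar at (365,385) looks flat on the bat, with clear gaps to both fingers. Lifting away straight up.

{"op": "carry_out", "data": {
  "linear": [
    [0,0,0.01],
    [0,0,0.03],
    [0,0,0.055],
    [0,0,0.08],
    [0,0,0.1],
    [0,0,0.12],
    [-0.01,0,0.13],
    [-0.01,0,0.13]
  ],
  "roll": [0,0,0,0,0,0,0,0]
}}

```text
clock: 17.6
tool_pos: [0.6106, -0.1569, 0.3115]
eef_rot: [0.132, 0.991, 0.01, 0.001]
contact_force: [0.1, 0.5, 0.4]
opening: 0.596
```

```bash
python3 look.py w10; python3 - <<'E'
from h import *
p=snapshot('wrist'); C=cloud(p)
d=cut_out(p,'pin')[0]; P=C[d['region']]; print('pin',d['confidence'],d['pixel'],P.mean(0),np.percentile(P[:,2],[1,50,99]))
top=P[P[:,2]>np.percentile(P[:,2],99)-.004]; print('top centre',top.mean(0))
u,v=map(int,d['pixel']); B=C[v-90:v-40,u-60:u+60,2]; print('bat z',np.median(B[B>.1]))
lo=P[(P[:,2]<.159)]; print('collar',lo.min(0),lo.max(0),np.median(lo[:,2]))
p=snapshot('top'); save(p,'t10')
p=snapshot('scene'); im=cv2.cvtColor(p['img'],cv2.COLOR_RGB2BGR)[130:260,170:340]
cv2.imwrite('pics/s10.png',cv2.resize(im,None,fx=4,fy=4,interpolation=cv2.INTER_CUBIC))
E
```

```text
17.6 [ 0.61064696 -0.15694919  0.31148801] [0.13189573 0.99121412 0.00982817 0.00121844] [0.11994236 0.47387451 0.40171474] 0.5962243717680673
bat_hole 0.78 [278.7, 205.2] [ 0.62298086 -0.15594331  0.15      ]
wheel_axis 0.74 [291.7, 126.1] [ 0.55415495 -0.125103    0.15      ]
tcp below (np.float64(276.8563696291225), np.float64(276.77120223174893)) (np.float64(274.3433774948268), np.float64(193.5815280392404)) (np.float64(276.0430296916322), np.float64(249.8465320411134))
pin 0.84 [281.7, 209.0] [ 0.61798772 -0.15493273  0.17221262] [0.15300443 0.17278122 0.18959717]
top centre [ 0.62096819 -0.15594804  0.18982386]
bat z 0.15014667304689533
collar [ 0.6072211  -0.16976467  0.15213649] [ 0.63296633 -0.14085412  0.15888686] 0.15460643086150994
```

View pics/w10z.png

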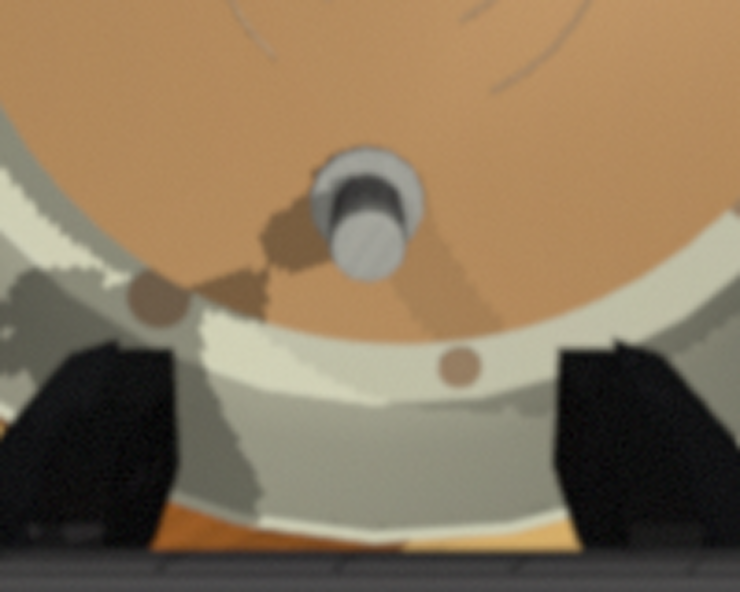

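View pics/t10.png

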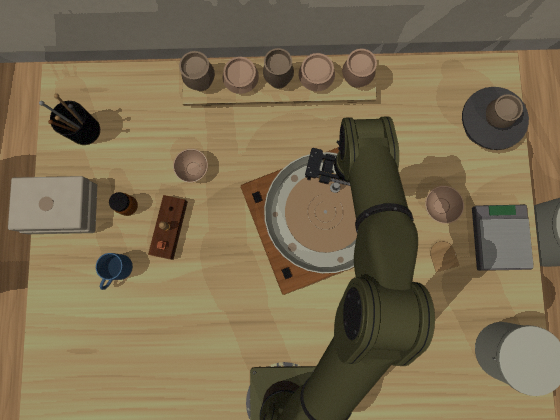

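View pics/s10.png

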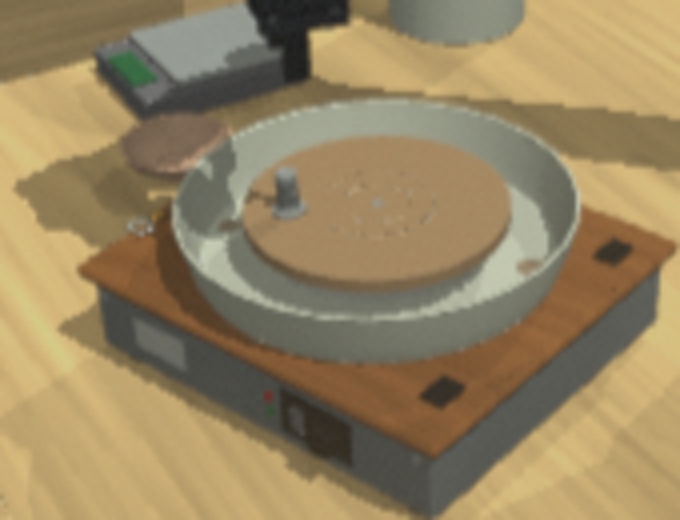

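Both views show the pin upright with its collar on the bat. The collar top measures 0.1546 m (0.154 expected) and the bat 0.150 m. The other things are where they were, so I'm handing in.

```bash
python3 -c "
from h import *
print(finish_job()); print(status.get_state()['clock'])"
```

```text
the job is handed in; nothing more can be done
None
the job is handed in; nothing more can be done
```

The pin is fully home in a socket, its collar lying flat on the bat, and it has been released. I handed the job in at about 18 s; the hand-in gives no verdict.

**What I did:** I took the pin from the tool block and set it through the bat's hole until its tip rested on the wheel head. I then worked it round with the bat, about 62 degrees clockwise, pressing with about 5 to 10 N. It fell into a socket, I pushed it past the ball catch to the stop, let go, and lifted straight up. The highest force I read was about 13 N, at the end of the last push. I only read the force when each move finished.

**Last checks:**
- **Depth:** the tool dropped 15.8 mm from first touching the wheel head to the stop; 16 mm was expected.
- **Heights:** the collar top measured 154.6 mm (154 expected) and the pin top 189.6 mm (188 expected), with the bat at 150.1 mm. The pin-top difference is within the camera calibration of about 2 mm.
- **Position and surroundings:** the pin looked upright in the wrist and scene pictures. In the top and scene pictures the other tools and pots looked where they were, except the mug, jar, rib and cutter, which I only saw from above. The robot was touching nothing, with the gripper about 13 cm higher than where it let go.

**Off-plan:** the tool tilted by about 0.02 rad while dragging the bat, so the tip first leaned on the socket wall. Easing it back by 2.5 mm cleared that.

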